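# Shut the orange gate of the mixing-ball dispenser

### The job

On the model painter's bench stand two ball dispensers that have run empty, both with their gates pulled open. Before the one with the orange gate is refilled, push its gate fully home, towards its hopper, until the spring catch snaps out behind it and holds it; leave the blue gate open just as it is, then let go and move clear.

Things in the scene. Friction and masses are not known exactly. Their poses are not given: they have to be found in the camera images.
- orange_tab (a point): Centre of the orange gate's upright push tab: 12 mm thick (x), 40 wide (y), 50 tall (z), from 96 to 146 mm above the bench, on a flat gate 50 wide. x axis: level, the way to push it shut; z: up. Shut, the clear hopper (100 x 90, to 213 mm high) begins 86 mm ahead of this point. Behind the tab all is free above 110 mm. A push takes 3 N, up to 10 N past the catch, up to a fixed stop.
- orange_gate (a joint): How far the orange gate is open, in m: 0 is shut against its stop, 0.07 fully open; as it grows the tab moves along its own -x axis. The gate stays where it is left. The catch snaps out behind it once this is below about 0.003.
- orange_catch (a joint): Spring catch of the orange gate, in m: a brass plunger with a black button in a dark housing, on the right edge of the bed as one looks towards the hopper, 21 mm behind the shut tab's centre, at most 108 mm high. 0: fully out across the gate's path. The gate's ramp forces it aside to 0.005 in the last 35 mm of travel; it snaps back to 0 behind the gate.
- blue_tab (a point): Centre of the same push tab on the blue gate of the other, otherwise like dispenser: same size, height and axes (x: its pushing direction). This gate must stay where it is.

How it is judged:
By the outcome, as a careful person would: the job done as asked, in the order asked, and still so for the second after the job is handed in, with the robot touching nothing.
It also fails if it takes over 29 s, if anything falls off the work surface, if the arm or the gripper's body presses on something with over 40 N, if the wrist force passes 120 N, or if a joint passes its speed limit or range.

### The arm

A 6-joint arm with a two-finger parallel gripper is mounted at the origin on the work surface. World frame = base frame: x ahead of the robot, y to its left, z up, the work surface at z = 0. Lengths are in m, angles in degrees, forces in N, time in s.
With the tool pointing down it reaches from about 0.35 to 0.875 m from the base axis. Payload 4.2 kg.
Tool frame: the origin (TCP) lies at the very end of the fingers, on their centre line; the grasp point (between the pads) lies 19 mm behind it (r.grip_point_offset is the distance from the TCP to the grasp point, in m); z points along the fingers, y is the line along which they close (so a half turn about z gives the same grasp; the last joint's range is limited). The gripper opens to 87 mm and grips with 3 to 60 N. Pads are 19 mm wide; open, the fingers measure 117 mm over their backs; the gripper's body (75 mm by 190 mm) begins 51 mm behind the grasp point.
Start: joints at [-58.637, 22.042, 0.453, 0, -68.411, -14.817], TCP at [0.178, -0.599, 0.223] pointing down, gripper open.
Joint ranges: [-179.83, 179.83], [-69.29, 118.12], [-61.27, 80.66], [-181.25, 117.63], [-171.15, -9.14], [-177.46, 177.46]. Speed limits (degrees/s): [159.86, 159.86, 180, 180, 180, 180].

### API

Orientations are given as a 3x3 rotation matrix whose columns are the frame's x, y, z axes.
In Python, from station import r, cams gives the robot as it stands. The module is installed in compiled form; this text tells all that it offers.
- The arm moves only by the shell command python3 -m handwheel 'ROWS'. ROWS is JSON, a list that holds one entry, the list of rows, each a list of 7 numbers: the turn, a rotation vector about the tool's x, y, z in units of 6 degrees (1.0 is 6 degrees), then the shift along the tool's x, y, z in m, then the finger opening in m, from 0 to 0.087. In form: [[[ax, ay, az, x, y, z, jaw], ...]]. A call has 1 to 12 rows; each row shifts and turns the commanded pose from where the row before left it, along the tool's axes as they then stand; what a row does not reach is not made up. A row lasts 1/10 s, in which the tool goes at most 50 mm and 8.59 degrees, less where a joint would pass 70% of its speed; a pose out of reach is approached as far as the arm can. A call with a gripper value outside its range is refused whole. The fingers move at their own pace and stop on an object; the grip force is fixed at half the most. Time passes only in rows, so rows that do not move let the fingers close. It gives the time, the measured TCP pose, the force, the opening and the grip force at its end, in the units of the state.
- r.sense(): the state, without advancing time (a new reading comes with each control period).
- cams.capture(name): name is "side" or "top"; returns the picture (400x640x3 uint8, red, green, blue); there is no depth.
- cams.get_calibration(name): a dict with "camera_matrix" (3x3 intrinsics, pixels), "rvec" (rotation vector, rad) and "tvec" (3), from world to camera coordinates, as OpenCV has them. Camera axes: x right, y down, z forward; pixel columns grow to the right and rows downward; lengths in m; the calibration is good to about 2 mm. A picture is of the moment at which its call begins. get_calibration takes no time and is no camera call.
- r.finish_job(): hands the job in; it is judged then, once.
The state is a dict: "time_s": time; "joints": joint angles; "joint_velocities": joint speeds; "effort": joint torques, N m; "tcp_pos": TCP position; "ee_rot": TCP orientation; "wrist_force": force on the tool from outside, world axes, zero at the start; "moment": the same for the moment, N m; "gripper_width": opening from 0.0 (shut) to 1.0 (fully open); "gripper_force": force on a finger pad.
Only numpy, scipy, OpenCV 4.12 (cv2) and the standard library are available. Lean on these libraries where they do the work, as an engineer would, in place of code of your own. Each camera call takes 0.05 s, during which the arm holds its last target. There are 200 camera calls.

## Working session

There is one attempt and no reset: what is moved stays moved. The work goes in short steps, Python scripts to look and compute and a shell command to move; the robot and the scene stay as the last step left them, time stands still between calls to the robot, and variables do not carry over. Pictures are saved under pics/ and viewed, at most 10 in all, crops included, and the job is handed in when it is done.

```bash
mkdir -p pics; python3 - <<'E'
from station import r,cams
import cv2
for n in("top","side"):
    cv2.imwrite(f"pics/{n}0.png",cams.capture(n)[:,:,::-1]); c=cams.get_calibration(n); print(n,c)
s=r.sense(); print(s)
E
```

```text
top {'camera_matrix': array([[401.47502267,   0.        , 322.90203119],
       [  0.        , 401.47502267, 199.50073731],
       [  0.        ,   0.        ,   1.        ]]), 'rvec': array([ 2.1634618 , -2.122568  ,  0.19761846]), 'tvec': array([-0.05009976,  0.58258392,  0.67418452])}
side {'camera_matrix': array([[465.35718983,   0.        , 315.10690652],
       [  0.        , 465.35718983, 192.40810115],
       [  0.        ,   0.        ,   1.        ]]), 'rvec': array([ 1.88150352, -1.91692799,  0.56173006]), 'tvec': array([-0.00284393,  0.52125569,  0.44498579])}
{'time_s': 0.1, 'joints': array([-5.86363528e+01,  2.20883936e+01,  3.88210219e-01, -2.39357899e-02,
       -6.84131229e+01, -1.48142787e+01]), 'joint_velocities': array([-0.08727559, -0.15656299,  0.23693488,  0.06935976, -0.06125719,
       -0.02382456]), 'effort': array([-3.79471458e-04, -3.91688776e+01,  1.87936610e+01,  4.23191920e+00,
        1.34757132e-02, -7.64615720e-05]), 'tcp_pos': array([ 0.17785794, -0.59859685,  0.22155522]), 'ee_rot': array([[-9.58618491e-01, -2.84692996e-01, -6.97548754e-04],
       [-2.84693820e-01,  9.58616635e-01,  1.89076160e-03],
       [ 1.30395257e-04,  2.01110685e-03, -9.99997969e-01]]), 'wrist_force': array([-0.30739266,  0.05633504, -1.10102775]), 'moment': array([-0.05345141,  0.00528691, -0.01389895]), 'gripper_force': 0.0, 'gripper_width': 0.9997785199334052}
```

View pics/top0.png

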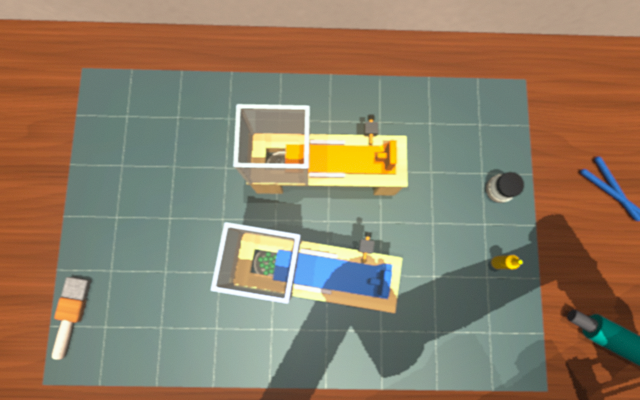

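View pics/side0.png

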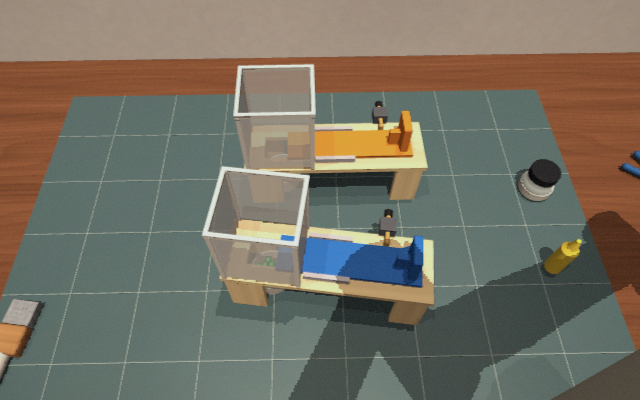

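The orange dispenser is the upper one. Its tab is at about (392,155) in the top picture and (405,132) in the side picture, and its hopper is on the left. The blue dispenser is below it, and the robot is off to the lower right. Next I'll take enlarged crops.

```bash
python3 - <<'E'
import cv2,numpy as np
a=cv2.imread("pics/top0.png")[100:200,350:420]; b=cv2.imread("pics/side0.png")[90:190,365:435]
f=lambda m:cv2.resize(m,None,fx=5.5,fy=5.5,interpolation=cv2.INTER_CUBIC)
cv2.imwrite("pics/crop.png",np.hstack([f(a),f(b)]))
E
cat > h.py <<'E'
import cv2,numpy as np
from station import r,cams
def ray(n,uv):
    c=cams.get_calibration(n);R=cv2.Rodrigues(c["rvec"])[0]
    d=R.T@np.linalg.inv(c["camera_matrix"])@np.array([*uv,1.]);return -R.T@c["tvec"],d
def atz(n,uv,z):
    o,d=ray(n,uv);return o+d*(z-o[2])/d[2]
def proj(n,P):
    c=cams.get_calibration(n);return cv2.projectPoints(np.array(P,float).reshape(-1,3),c["rvec"],c["tvec"],c["camera_matrix"],None)[0][:,0]
E
```

```text
(no output)
```

View pics/crop.png

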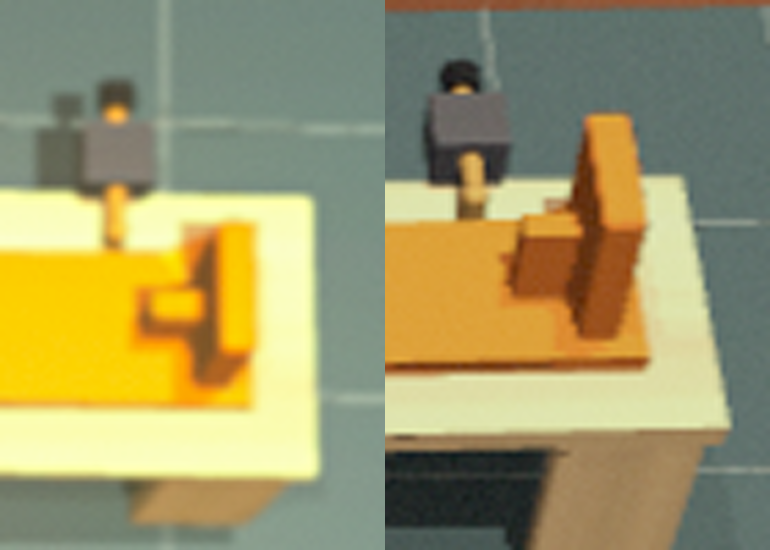

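The crops show the tab's top face clearly. In the top crop it spans (217..254, 222..352), and in the side crop its corners are (588,116), (632,116), (645,230) and (598,222). The catch is on the far (upper) edge.

```bash
python3 - <<'E'
from h import *
T=lambda x,y:(350+x/5.5-.5,100+y/5.5-.5)
S=lambda x,y:(365+(x-385)/5.5-.5,90+y/5.5-.5)
np.set_printoptions(precision=4,suppress=True)
t=np.array([atz("top",T(*p),.146) for p in[(217,222),(254,222),(252,352),(216,352)]])
s=np.array([atz("side",S(*p),.146) for p in[(588,116),(632,116),(645,230),(598,222)]])
for q in(t,s):print(q[:,:2].tolist(),q.mean(0),np.linalg.norm(q[1]-q[2]),np.linalg.norm(q[0]-q[1]))
h=np.array([atz("top",p,.213) for p in[(236,105),(309,106),(308,166),(234,165)]])
print(h,h.mean(0))
g=[atz("top",T(*p),.09) for p in[(250,407),(0,402),(0,252),(165,253),(0,190),(315,198),(318,476),(0,473)]];print(np.array(g))
d=h.mean(0)-t.mean(0);print("dir centres",np.degrees(np.arctan2(d[1],d[0])),np.hypot(d[0],d[1]))
print([atz("top",p,.146) for p in[(388,280)]], [atz("top",T(*p),.108) for p in[(118,155),(118,95)]])
E
```

```text
[[0.6661163893713006, -0.14138218778012263], [0.6663737973562591, -0.15218919839709463], [0.6273853293865048, -0.15112163307948046], [0.6271502981635699, -0.14071258550153487]] [ 0.6468 -0.1464  0.146 ] 0.03900308103645057 0.010810075732670243
[[0.6658713161982801, -0.14194827563553325], [0.6656476312875272, -0.15368821643525254], [0.6261863163566869, -0.15199798809170736], [0.6291018849002505, -0.1401739670831958]] [ 0.6467 -0.147   0.146 ] 0.03949749672984718 0.01174207157703496
[[ 0.691   0.091   0.213 ]
 [ 0.6921 -0.0138  0.213 ]
 [ 0.6032 -0.0145  0.213 ]
 [ 0.6023  0.0891  0.213 ]] [0.6472 0.038  0.213 ]
[[ 0.6245 -0.1616  0.09  ]
 [ 0.6244 -0.0832  0.09  ]
 [ 0.673  -0.0829  0.09  ]
 [ 0.6739 -0.1352  0.09  ]
 [ 0.6934 -0.0827  0.09  ]
 [ 0.6932 -0.1832  0.09  ]
 [ 0.6029 -0.1826  0.09  ]
 [ 0.6017 -0.0833  0.09  ]]
dir centres 89.87293409990494 0.1843220978322275
[array([ 0.446 , -0.1378,  0.146 ])] [array([ 0.6995, -0.1178,  0.108 ]), array([ 0.719 , -0.1179,  0.108 ])]
```

The two cameras agree on the tab: centre (0.647, -0.147), size 11×39 mm, pushing along +y. The catch at y = -0.118 and the hopper front at -0.013 both put the shut tab at y ≈ -0.098, so there is about 48 mm to go. First I'll turn the tool so the fingers close along world x, with the jaw shut, and then move over behind the tab.

```bash
python3 -m handwheel '[[[0,0,-1.02,0,0,0,0],[0,0,-1.02,0,0,0,0],[0,0,-1.02,0,0,0,0],[0,0,-1.02,0,0,0,0],[0,0,-1.02,0,0,0,0],[0,0,-1.02,0,0,0,0],[0,0,-1.02,0,0,0,0],[0,0,-1.02,0,0,0,0],[0,0,-1.02,0,0,0,0],[0,0,-1.02,0,0,0,0],[0,0,-1.02,0,0,0,0],[0,0,-1.02,0,0,0,0]]]'
python3 -m handwheel '[[[0,0,0,-0.02,-0.024,0,0],[0,0,0,-0.03,-0.035,0,0],[0,0,0,-0.03,-0.035,0,0],[0,0,0,-0.03,-0.035,0,0],[0,0,0,-0.03,-0.035,0,0],[0,0,0,-0.03,-0.035,0,0],[0,0,0,-0.03,-0.035,0,0],[0,0,0,-0.03,-0.035,0,0],[0,0,0,-0.03,-0.035,0,0],[0,0,0,-0.03,-0.035,0,0],[0,0,0,-0.03,-0.035,0,0],[0,0,0,-0.03,-0.035,0,0]]]'
python3 -m handwheel '[[[0,0,0,-0.03,-0.035,0,0],[0,0,0,-0.02,-0.02,0,0],[0,0,0,0,0,0,0],[0,0,0,0,0,0,0],[0,0,0,0,0,0,0]]]'
```

```text
time_s: 1.3
tcp_pos: [0.1779, -0.5987, 0.2219]
ee_rot: [[0.004, -1.0, -0.0], [-1.0, -0.004, 0.001], [-0.001, 0.0, -1.0]]
wrist_force: [0.6, 0.1, 0.1]
gripper_width: 0.032
gripper_force: 0.0
time_s: 2.5
tcp_pos: [0.5881, -0.2476, 0.2221]
ee_rot: [[-0.0, -1.0, -0.001], [-1.0, 0.0, 0.0], [-0.0, 0.001, -1.0]]
wrist_force: [0.2, 0.1, 0.7]
gripper_width: 0.005
gripper_force: 0.0
time_s: 3.0
tcp_pos: [0.6413, -0.1998, 0.2223]
ee_rot: [[-0.001, -1.0, -0.001], [-1.0, 0.001, 0.0], [-0.0, 0.001, -1.0]]
wrist_force: [0.5, -0.3, 0.3]
gripper_width: 0.007
gripper_force: 0.0
```

```bash
python3 -m handwheel '[[[0,0,0,0,-0.006,0.02,0],[0,0,0,0,0,0.02,0],[0,0,0,0,0,0.02,0],[0,0,0,0,0,0.02,0],[0,0,0,0,0,0.02,0],[0,0,0,0,0,0,0],[0,0,0,0,0,0,0],[0,0,0,0,0,0,0]]]'
python3 - <<'E'
from h import *
m=[cv2.resize(cams.capture(n)[60:260,290:490,::-1],None,fx=2,fy=2,interpolation=cv2.INTER_CUBIC) for n in("top","side")]
cv2.imwrite("pics/low.png",np.hstack(m))
E
```

```text
time_s: 3.8
tcp_pos: [0.6488, -0.2, 0.1244]
ee_rot: [[-0.001, -1.0, 0.003], [-1.0, 0.001, -0.001], [0.001, -0.003, -1.0]]
wrist_force: [0.3, 0.0, 0.8]
gripper_width: 0.006
gripper_force: 0.0
```

View pics/low.png

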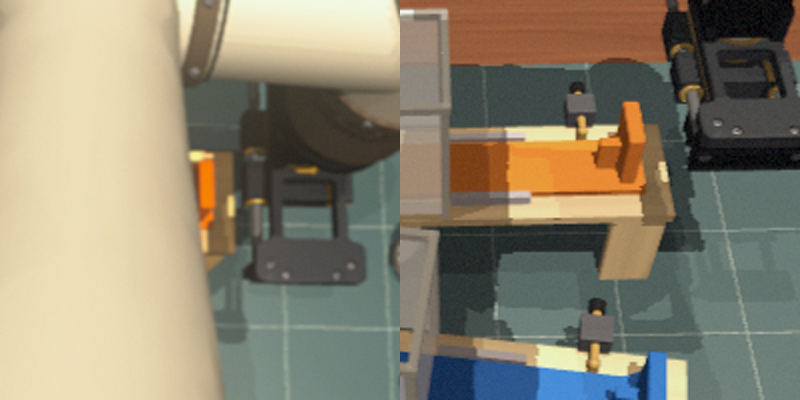

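```bash
python3 - <<'E'
from h import *
p=r.sense()["tcp_pos"]
for n in("side","top"):print(n,proj(n,[p,p+[0,0,.07],p+[.095,0,.07],p+[-.095,0,.07],p+[0,.0375,.07],[.647,-.147,.146]]).round(),ray(n,(320,200))[0])
cv2.imwrite("pics/side_low.png",cams.capture("side")[:,:,::-1])
E
```

```text
side [[439. 129.]
 [451.  95.]
 [439.  48.]
 [464. 150.]
 [423.  95.]
 [406. 120.]] [ 0.19814014 -0.00692051  0.65606442]
top [[422. 155.]
 [434. 142.]
 [433.  82.]
 [436. 205.]
 [409. 141.]
 [393. 151.]] [ 0.46396935 -0.02703933  0.7618662 ]
```

View pics/side_low.png

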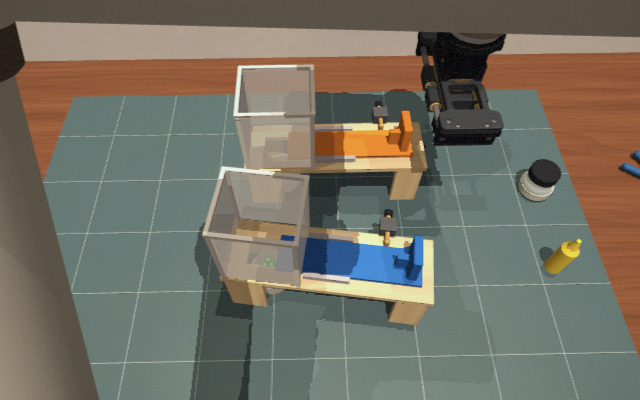

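The gripper is behind the tab with free space and the arm is clear of everything. I'll approach to contact.

```bash
python3 -m handwheel '[[[0,0,0,-0.015,0.002,0.002,0],[0,0,0,-0.015,0,0,0],[0,0,0,-0.005,0,0,0],[0,0,0,-0.005,0,0,0],[0,0,0,0,0,0,0],[0,0,0,0,0,0,0]]]'
python3 -m handwheel '[[[0,0,0,-0.005,0,0,0],[0,0,0,-0.005,0,0,0],[0,0,0,-0.005,0,0,0],[0,0,0,-0.005,0,0,0]]]'
```

```text
time_s: 4.55
tcp_pos: [0.6464, -0.1587, 0.1207]
ee_rot: [[-0.0, -1.0, 0.001], [-1.0, 0.0, 0.0], [-0.0, -0.001, -1.0]]
wrist_force: [-0.4, 0.1, 0.6]
gripper_width: 0.002
gripper_force: 0.0
time_s: 4.95
tcp_pos: [0.6463, -0.1407, 0.1208]
ee_rot: [[-0.0, -1.0, 0.0], [-1.0, 0.0, -0.003], [0.003, -0.0, -1.0]]
wrist_force: [0.7, -9.0, -1.4]
gripper_width: 0.003
gripper_force: 4.7
```

Contact made, with a 9 N push that fits the ramp forcing the catch aside. I'll keep going in small steps.

```bash
python3 -m handwheel '[[[0,0,0,-0.005,0,0,0],[0,0,0,-0.005,0,0,0],[0,0,0,-0.005,0,0,0],[0,0,0,0,0,0,0]]]'
python3 -m handwheel '[[[0,0,0,-0.003,0,0,0],[0,0,0,-0.003,0,0,0],[0,0,0,0,0,0,0]]]'
python3 -m handwheel '[[[0,0,0,-0.002,0,0,0],[0,0,0,-0.002,0,0,0],[0,0,0,0,0,0,0]]]'
```

```text
time_s: 5.35
tcp_pos: [0.6462, -0.124, 0.1207]
ee_rot: [[-0.0, -1.0, 0.0], [-1.0, 0.0, -0.0], [0.0, -0.0, -1.0]]
wrist_force: [-0.1, -2.7, 0.1]
gripper_width: 0.004
gripper_force: 1.1
time_s: 5.65
tcp_pos: [0.6462, -0.1176, 0.1206]
ee_rot: [[0.0, -1.0, 0.0], [-1.0, -0.0, 0.0], [-0.0, -0.0, -1.0]]
wrist_force: [-0.0, -2.1, 0.0]
gripper_width: 0.003
gripper_force: 0.8
time_s: 5.95
tcp_pos: [0.6462, -0.1147, 0.1207]
ee_rot: [[0.0, -1.0, 0.0], [-1.0, -0.0, -0.001], [0.001, -0.0, -1.0]]
wrist_force: [0.3, -4.9, 0.4]
gripper_width: 0.006
gripper_force: 2.5
```

```bash
python3 -m handwheel '[[[0,0,0,-0.002,0,0,0],[0,0,0,0,0,0,0]]]'
python3 -m handwheel '[[[0,0,0,-0.002,0,0,0],[0,0,0,0,0,0,0]]]'
```

```text
time_s: 6.15
tcp_pos: [0.6462, -0.1146, 0.1207]
ee_rot: [[-0.0, -1.0, -0.0], [-1.0, 0.0, -0.003], [0.003, 0.0, -1.0]]
wrist_force: [1.5, -10.1, -1.5]
gripper_width: 0.005
gripper_force: 5.3
time_s: 6.35
tcp_pos: [0.6461, -0.1145, 0.1208]
ee_rot: [[-0.001, -1.0, -0.0], [-1.0, 0.001, -0.006], [0.006, 0.0, -1.0]]
wrist_force: [1.9, -16.5, -1.0]
gripper_width: 0.006
gripper_force: 8.1
```

```bash
python3 - <<'E'
from h import *
cv2.imwrite("pics/p1.png",cv2.resize(cams.capture("side")[80:200,300:460,::-1],None,fx=5,fy=5,interpolation=cv2.INTER_CUBIC))
print(r.sense()["tcp_pos"],r.sense()["wrist_force"])
E
```

```text
[ 0.64614236 -0.11444665  0.12079856] [  1.63489346 -15.70065654  -1.61400374]
```

View pics/p1.png

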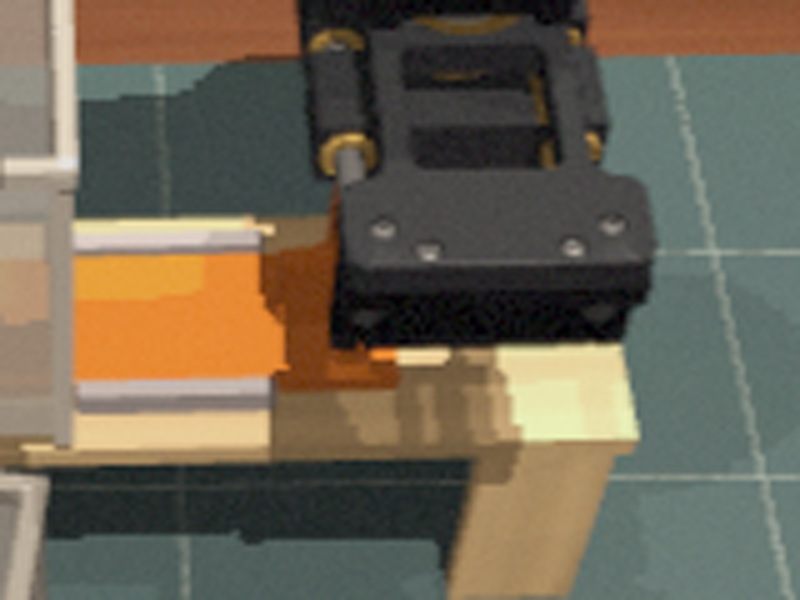

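The gate has stopped at TCP y = -0.1145, where -0.1135 was expected, and the force is rising to 16 N. One firmer press will confirm the stop, then I'll back off and look.

```bash
python3 -m handwheel '[[[0,0,0,-0.003,0,0,0],[0,0,0,-0.002,0,0,0],[0,0,0,0,0,0,0],[0,0,0,0,0,0,0]]]'
python3 -m handwheel '[[[0,0,0,0.01,0,0,0],[0,0,0,0.015,0,0,0],[0,0,0,0.03,0,0,0],[0,0,0,0.03,0,0,0],[0,0,0,0.01,0,-0.03,0],[0,0,0,0,0,-0.04,0],[0,0,0,0,0,-0.04,0],[0,0,0,0.03,0,-0.02,0],[0,0,0,0.03,0,0,0],[0,0,0,0,0,0,0],[0,0,0,0,0,0,0]]]'
python3 - <<'E'
from h import *
a=cams.capture("top");b=cams.capture("side")
f=lambda m,k:cv2.resize(m[:,:,::-1],None,fx=k,fy=k,interpolation=cv2.INTER_CUBIC)
cv2.imwrite("pics/e1.png",np.hstack([f(b[95:195,340:420],5),f(a[95:195,320:400],5)]))
cv2.imwrite("pics/e_side.png",b[:,:,::-1])
E
```

```text
time_s: 6.8
tcp_pos: [0.6461, -0.1141, 0.1209]
ee_rot: [[-0.002, -1.0, -0.001], [-1.0, 0.002, -0.011], [0.011, 0.001, -1.0]]
wrist_force: [3.3, -29.7, -4.3]
gripper_width: 0.007
gripper_force: 14.9
time_s: 7.9
tcp_pos: [0.6459, -0.2599, 0.2499]
ee_rot: [[-0.001, -1.0, -0.001], [-1.0, 0.001, 0.001], [-0.001, 0.001, -1.0]]
wrist_force: [0.0, -0.0, 0.3]
gripper_width: 0.003
gripper_force: 0.0
```

View pics/e1.png

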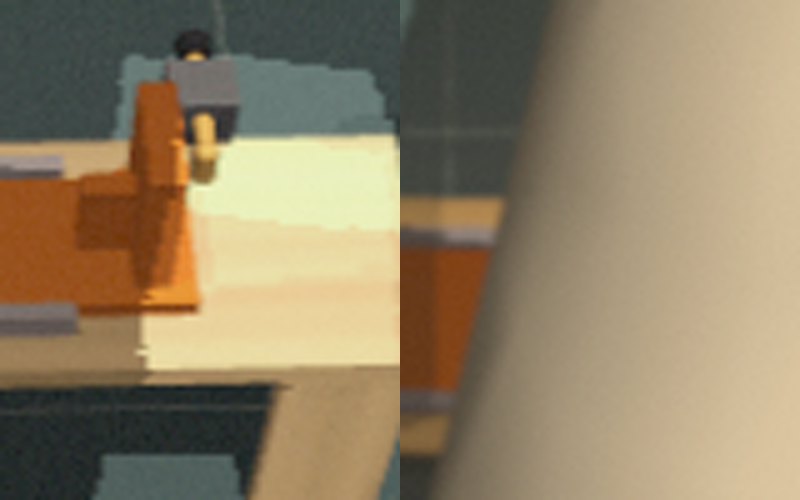

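View pics/e_side.png

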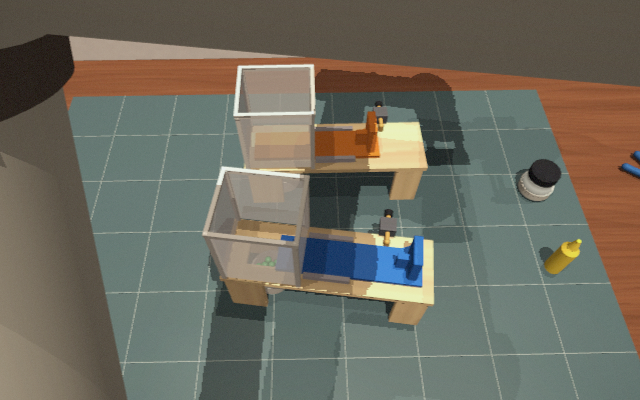

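The brass plunger is fully out across the path behind the gate, at about (200,150) in the crop. The orange tab has reached the stop, the blue gate looks unmoved at (417,258), and the arm is clear. Handing in.

```bash
python3 -c "
from station import r
print(r.finish_job())"
```

```text
the job is handed in; nothing more can be done
None
```

The orange gate is pushed fully home against its stop with the catch out behind it, the blue gate is untouched, the arm is clear, and the job was handed in at about 8 s of the 29 s limit.

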